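# Switch the drinks selector to the live line and purge it

### The arm

A 6-joint arm with a two-finger parallel gripper is mounted at the origin on the work surface. World frame = base frame: x ahead of the robot, y to its left, z up, the work surface at z = 0. Lengths are in m, angles in rad, forces in N, time in s.
With the tool pointing down it reaches from about 0.25 to 0.725 m from the base axis. Payload 4 kg.
Tool frame: the origin (TCP) lies between the finger pads; the fingertips stand 17 mm ahead of it and the grasp point (between the pads) lies 2 mm behind it (env.finger_overhang is the distance from the TCP to the fingertips, in m); z points along the fingers, y is the line along which they close (so a half turn about z gives the same grasp; the last joint's range is limited). The gripper opens to 85 mm and grips with 20 to 120 N. Pads are 22 mm wide; open, the fingers measure 114 mm over their backs; the gripper's body (76 mm by 85 mm) begins 54 mm behind the grasp point. The pads swing forward as they close: fully open they stand 13 mm farther back than shut.
Start: joints at [1.241, 0.241, 0.005, 1.335, 0, 1.571], TCP at [0.162, 0.473, 0.248] pointing down, gripper open.
Joint ranges: [-2.72, 2.72], [-1.05, 1.87], [-1.09, 1.28], [-1.99, 2.15], [-1.42, 1.44], [-3.14, 3.14]. Speed limits (rad/s): [2.79, 2.79, 3.14, 3.14, 3.14, 3.14].

### API

Orientations are given as a rotation vector (axis times angle).
In Python, from cell import telemetry, optics, env gives the robot as it stands. The module is installed in compiled form; this text tells all that it offers.
- The arm moves only by the shell command python3 -m crank 'ROWS' [FORCE]. ROWS is JSON, a list of rows, each a list of 7 numbers: the shift along the tool's x, y, z in mm, then the turn, a rotation vector about the tool's x, y, z in rad, then the closure in counts, from 0 (fully open) to 255 (shut). In form: [[x, y, z, wx, wy, wz, grip], ...]. A call has 1 to 10 rows; each row is the pose to reach, as a shift and turn from the pose commanded when the call began, along the tool's axes at that moment; what a row does not reach only later rows make up. A row lasts 1/10 s, in which the tool goes at most 50 mm and 8.59 degrees, less where a joint would pass 70% of its speed; a pose out of reach is approached as far as the arm can. A call with a gripper value outside its range is refused whole. The fingers move at their own pace and stop on an object; FORCE is the grip in N (left out, the last holds). Time passes only in rows, so rows that repeat a pose let the fingers close. It gives the time, the measured TCP pose, the force, the opening and the grip force at its end, in the units of the state.
- telemetry.read_state(): the state, without advancing time (a new reading comes with each control period).
- optics.snapshot(name): name is "scene" or "top" or "wrist"; returns the picture (420x560x3 uint8, blue, green, red); there is no depth.
- optics.camera_info(name): a dict with "fx", "fy", "cx", "cy" (pixels), "pose" (4x4, takes a point from camera to world coordinates). Camera axes: x right, y up, looking along -z (the intrinsics and any distortion apply to the point x, -y, -z); pixel columns grow to the right and rows downward; lengths in m; the calibration is good to about 2 mm. A picture is of the moment at which its call begins: read the wrist's pose just before it. camera_info takes no time and is no camera call; for the wrist camera it gives the pose at the moment of the call.
- env.finish_job(): hands the job in; it is judged then, once.
The state is a dict: "time_s": time; "joint_positions": joint angles; "dq": joint speeds; "effort": joint torques, N m; "eef_pos": TCP position; "ee_rot": TCP orientation; "wrist_force": force on the tool from outside, world axes, zero at the start; "moment": the same for the moment, N m; "finger_gap": opening from 0.0 (shut) to 1.0 (fully open); "grasp_force": force on a finger pad.
Only numpy, scipy, OpenCV 4.12 (cv2) and the standard library are available. Lean on these libraries where they do the work, as an engineer would, in place of code of your own. Each camera call takes 0.05 s, during which the arm holds its last target. There are 200 camera calls.

### The job

With a fingertip, push the black selector lever round until it points straight at the tall barbed hose spigot (not at one of the two low blanking caps). Only then press the purge button fully down and let it come back up. Only push the lever from one side: never take it between the fingers; and leave the bottle, the teacup and the spanner where they are.

Things in the scene. Friction and masses are not known exactly. Their poses are not given: they have to be found in the camera images.
- pivot (a point): the vertical axis on which the selector lever turns, at the lever's mid-height (55 mm above the table). It is the centre of a fixed round steel mounting disc, 310 mm across and 12 mm thick, lying on the table. Around the axis is the lever's round black hub, radius 26 mm, top 70 mm above the table (a flat screw head on it reaches 75 mm)
- selector (a joint): turn of the lever (rad), counter-clockwise from above positive; at 0 it points along the disc's own -x (towards the robot, give or take the disc's yaw of up to 0.6). Starts within 0.8 of 0; stops at 3.4 and -3.4. The port straight opposite is at 3.14 or -3.14 (either way round), the disc's left (+y) port at -1.92, its right one at 1.92. Stiff (0.22 N m, 3 N at lever_mid), stays where left
- lever_mid (a point): place to push the lever: a point 75 mm from the pivot on the black lever's centre line, at its mid-height (55 mm above the table). The lever is a single level arm that reaches from the hub to a round nose 99 mm from the pivot, 14 mm wide, 16 mm high (47 to 63 mm above the table), with 35 mm of free air between it and the disc. Own x axis points from the nose back to the pivot, z up
- lever_aim (a point): a point in the air on the lever's line, 130 mm from the pivot (31 mm beyond the nose), which lies above a port's centre when the lever points straight at that port
- spigot: the tall brass barbed hose spigot: upright, 66 mm tall, 22 mm across its barbs, on a nut 32 mm across and 12 mm high, fixed on the disc. Origin: centre of its underside, 12 mm above the table and 130 mm from the pivot. It takes any of the three port places, which are on the disc's far side from the lever's joint zero: straight opposite, and 70 degrees either side of that
- cap_a: a low brass blanking cap, 20 mm tall, 40 mm across, fixed on another of the port places; origin at its underside, 12 mm above the table
- cap_b: the other low brass blanking cap, same size, on the remaining port place
- purge (a joint): travel of the purge button (m): 0 up, 0.008 fully down; a spring, 5 N at full travel, brings it back up
- purge_top (a point): centre of the top of the purge button, a round black button 36 mm across in a small grey housing fixed on the table to the left or right of the disc; it is pressed straight down
- beer: bystander: brown glass bottle, 62 mm across, 190 mm tall, standing on the other side of the disc from the button; origin at its underside
- teacup: bystander: white cup, 72 mm across, 75 mm tall, left of the disc, farther from the robot than the button or bottle; origin at its underside
- spanner: bystander: steel spanner 170 mm long lying right of the disc, farther from the robot than the button or bottle; origin near its middle, at its underside
Mind the look-alikes: they are no part of the job. Several things look just like the part that bears purge: the one meant starts nearest to the robot's base.

How it is judged:
On the way, in this order (a step that is already met when the one before it is completed fails the run):
1. the lever rests pointing at the tall spigot (horizontal distance between lever_aim and spigot below 0.012 m and velocity of joint selector between -0.1 and 0.1 rad/s), for 0.2 s.
2. the purge button is pressed down (value of joint purge above 0.0065 m), for 0.05 s.
At the end, for the whole second after the job is handed in: The lever rests pointing at the tall spigot (lever_aim within 12 mm of the spigot's centre, seen from above: about 5 degrees) and the purge button, after having been pressed at least 6.5 mm down, is up again (under 2 mm) (horizontal distance between lever_aim and spigot below 0.012 m and velocity of joint selector between -0.05 and 0.05 rad/s and value of joint purge below 0.002 m); the robot touches nothing.
It fails at once if the purge button is pressed while the lever does not point at the tall spigot (value of joint purge above 0.003 m and horizontal distance between lever_aim and spigot above 0.012 m).
It fails at once if the lever is taken between the fingers (the grasp point is inside it) (x of the grasp point in the frame of lever_mid between -0.026 and 0.049 m and y of the grasp point in the frame of lever_mid between -0.007 and 0.007 m and z of the grasp point in the frame of lever_mid between -0.012 and 0.012 m).
It fails at once if the bottle, the teacup or the spanner is moved or lifted by more than 15 mm (distance of any of beer, teacup, spanner from where it was at the start of the episode above 0.015 m).
It also fails if it takes over 64 s, if anything falls off the work surface, if the arm or the gripper's body presses on something with over 40 N, if the wrist force passes 120 N, or if a joint passes its speed limit or range.

## Working session

There is one attempt and no reset: what is moved stays moved. The work goes in short steps, Python scripts to look and compute and a shell command to move; the robot and the scene stay as the last step left them, time stands still between calls to the robot, and variables do not carry over. Pictures are saved under pics/ and viewed, at most 10 in all, crops included, and the job is handed in when it is done.

```bash
mkdir -p pics; cat > h.py <<'E'
import numpy as np, cv2
from cell import telemetry, optics, env
def ray(ci,u,v,z):
    T=np.array(ci["pose"]); d=T[:3,:3]@np.array([(u-ci["cx"])/ci["fx"],-(v-ci["cy"])/ci["fy"],-1]); o=T[:3,3]
    return o+d*(z-o[2])/d[2]
def proj(ci,p):
    T=np.array(ci["pose"]); c=T[:3,:3].T@(np.array(p)-T[:3,3]); return ci["cx"]-ci["fx"]*c[0]/c[2], ci["cy"]+ci["fy"]*c[1]/c[2]
E
python3 - <<'E'
from h import *
for n in("top","scene"):
    im=optics.snapshot(n); cv2.imwrite(f"pics/{n}0.png",im); print(optics.camera_info(n))
s=telemetry.read_state(); print(s)
E
```

```text
{'fx': 415.70791060547236, 'fy': 415.70791060547236, 'cx': 277.83523949112436, 'cy': 204.2080275024365, 'pose': array([[ 0.02095488,  0.9966345 , -0.07924998,  0.46120406],
       [-0.99976472,  0.02133284,  0.00392549, -0.05218563],
       [ 0.0056029 ,  0.07914908,  0.99684704,  1.09370746],
       [ 0.        ,  0.        ,  0.        ,  1.        ]])}
{'fx': 503.6996700249646, 'fy': 503.6996700249646, 'cx': 275.7263231136638, 'cy': 211.4168959717278, 'pose': array([[ 0.73927939, -0.42876143,  0.51925872,  1.1044236 ],
       [ 0.67339548,  0.47313713, -0.5680491 , -0.68502923],
       [-0.00212304,  0.76961347,  0.63850654,  0.76862616],
       [ 0.        ,  0.        ,  0.        ,  1.        ]])}
{'time_s': 0.1, 'joint_positions': array([1.24103464e+00, 2.41328673e-01, 3.84584769e-03, 1.33519801e+00,
       1.84874572e-05, 1.57080969e+00]), 'dq': array([ 5.20544470e-04, -1.57452735e-03,  3.21327209e-03,  1.32183037e-03,
       -5.47301543e-04, -9.36191165e-07]), 'effort': array([-3.49622851e-04, -3.73136473e+01,  2.53010470e+01,  1.08458579e-02,
        4.02748503e-05, -1.06793934e-07]), 'eef_pos': array([0.16172916, 0.47255132, 0.24750143]), 'ee_rot': array([-5.15611404e-01, -3.09865824e+00,  2.91497224e-03]), 'wrist_force': array([0.44885808, 0.24053651, 0.39033122]), 'moment': array([-0.00772727,  0.0384505 ,  0.05391138]), 'grasp_force': 0.0, 'finger_gap': 0.9998858146165125}
```

View pics/top0.png

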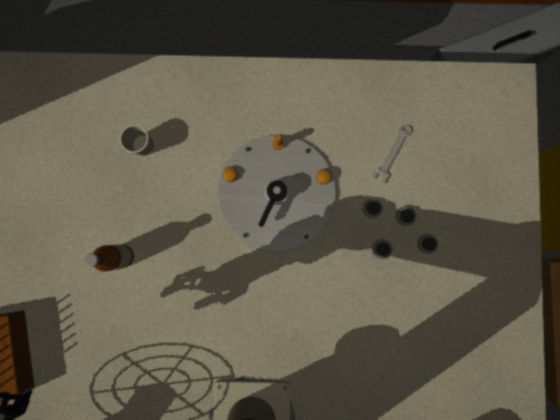

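View pics/scene0.png

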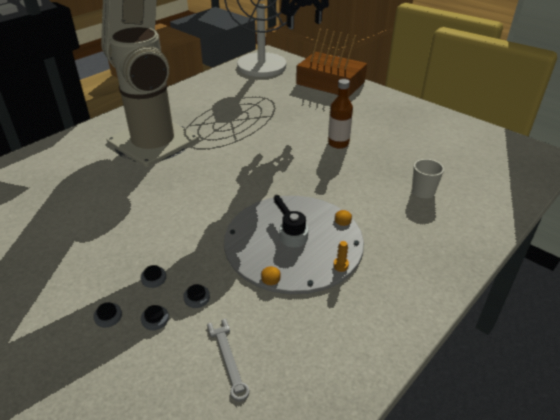

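The top view shows the tall spigot at (278,142), the straight-opposite port, confirmed by the scene view at (342,256). The caps are at (230,174) and (324,176). The lever's hub is at (277,190) and its nose at (262,224). There are four look-alike buttons in the top view at (373,208), (406,215), (382,248) and (428,243). The one nearest the base should be (382,248).

```bash
python3 - <<'E'
from h import *
from scipy.optimize import least_squares
im=cv2.imread("pics/top0.png"); c=cv2.resize(im[125:265,210:450],None,fx=3.33,fy=3.33,interpolation=cv2.INTER_CUBIC); cv2.imwrite("pics/c1.png",cv2.convertScaleAbs(c,alpha=1.5))
ct,cs=[optics.camera_info(n) for n in("top","scene")]
g=lambda t,s:least_squares(lambda p:np.r_[np.subtract(proj(ct,p),t),np.subtract(proj(cs,p),s)],[.5,0,.05]).x.round(4)
for n,t in dict(piv=(277,190),).items(): print(n,ray(ct,*t,.075),ray(ct,*t,.012))
print("nose",ray(ct,262,224,.06),"disc c",ray(ct,277.5,192,.012))
print("spig top",g((278.5,138),(343,243)), ray(ct,278,142,.05))
for z in(.02,):
  for b in((373,208),(406,215),(382,248),(428,243)): p=ray(ct,*b,z);print(b,p,np.hypot(*p[:2]))
for b in [((382,248),(153,273)),((373,208),(197,293)),((406,215),(155,315)),((428,243),(107,312))]: print(g(*b))
hsv=cv2.cvtColor(im,cv2.COLOR_BGR2HSV); m=((hsv[...,1]>170)&(hsv[...,2]>120)).astype('u1'); n,l,st,ce=cv2.connectedComponentsWithStats(m)
for i in range(1,n):
  if st[i,4]>30: print(st[i],ce[i])
E
```

```text
piv [ 0.57727246 -0.05340262  0.075     ] [ 0.58445049 -0.05347788  0.012     ]
nose [ 0.49322422 -0.01795475  0.06      ] disc c [ 0.57921635 -0.05489692  0.012     ]
spig top [ 0.7079 -0.0536  0.0774] [ 0.70321502 -0.05338235  0.05      ]
(373, 208) [ 0.54198485 -0.30327948  0.02      ] 0.6210684516364462
(406, 215) [ 0.52563394 -0.38889783  0.02      ] 0.6538597404031443
(382, 248) [ 0.43928889 -0.32675297  0.02      ] 0.5474871979984747
(428, 243) [ 0.45458107 -0.44542966  0.02      ] 0.6364365903148977
[ 0.4388 -0.3285  0.015 ]
[ 0.5438 -0.3034  0.0133]
[ 0.5263 -0.3912  0.012 ]
[ 0.4543 -0.4482  0.0132]
[273 136   7  12  53] [275.69811321 141.37735849]
[223 169  10  12  87] [227.6091954  174.56321839]
[317 171  11  12  96] [321.78125 176.84375]
```

View pics/c1.png

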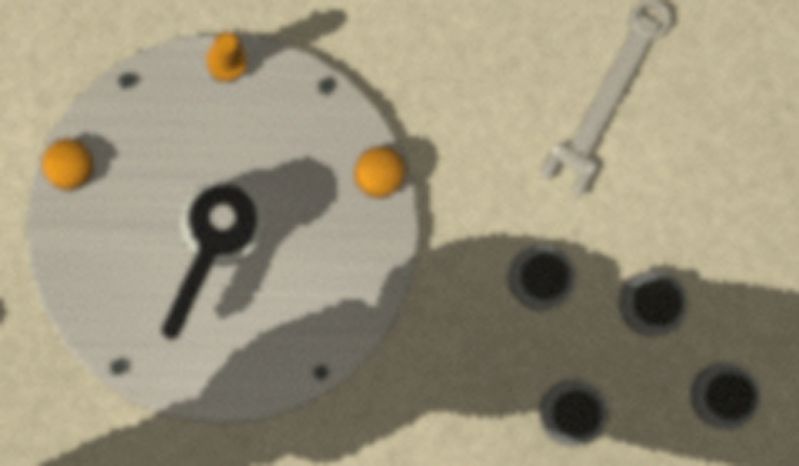

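Distances from the base: the button at crop (577,412), about (0.439,-0.327), is nearest at 0.547 m, so that is the one. The pivot is about (0.577,-0.053) and the spigot about (0.706,-0.053), which gives 0.129 m against 0.130 expected. The lever points at about 157°, so I'll push it clockwise through +y to 0°. First I'll move over to hover behind the lever, fingers shut.

```bash
cat >> h.py <<'E'
from scipy.spatial.transform import Rotation as Ro
def rows(wps):
    s=telemetry.read_state(); R=Ro.from_rotvec(s["ee_rot"]); 
    print("now",s["time_s"],s["eef_pos"].round(4),np.degrees(s["joint_positions"][5]).round(1),s["wrist_force"].round(1))
    for x,y,z,yaw in wps:
        T=Ro.from_euler('z',yaw,degrees=True)*Ro.from_rotvec([np.pi,0,0])
        print(np.r_[(R.inv().apply(np.r_[x,y,z]-s["eef_pos"])*1000).round(0),(R.inv()*T).as_rotvec().round(2)])
P=np.array([.577,-.053])
def behind(a,off,r=75,z=.064):
    t=np.radians(a); q=P+r/1000*np.array([np.cos(t),np.sin(t)])+off/1000*np.array([-np.sin(t),np.cos(t)])
    return (*q,z,a+90)
E
python3 -m crank '[[-485,-389,50,0,0,-1.5,255],[-485,-389,50,0,0,-1.5,255],[-485,-389,50,0,0,-1.5,255],[-485,-389,50,0,0,-1.5,255],[-485,-389,50,0,0,-1.5,255],[-485,-389,50,0,0,-1.5,255],[-485,-389,50,0,0,-1.5,255],[-485,-389,50,0,0,-1.5,255],[-485,-389,50,0,0,-1.5,255],[-485,-389,50,0,0,-1.5,255]]' 20
python3 -c "
from h import *
rows([behind(157,30,z=.2),behind(157,30,z=.12)])"
```

```text
time_s: 1.1
eef_pos: [0.3888, 0.1191, 0.2144]
ee_rot: [1.415, -2.805, -0.0]
wrist_force: [1.4, 0.6, 0.1]
finger_gap: 0.001
grasp_force: 0.0
now 1.1 [0.3888 0.1191 0.2144] -36.5 [1.4 0.6 0.1]
[  73.   -188.     14.      0.     -0.     -0.23]
[  73.   -188.     94.      0.     -0.     -0.23]
```

```bash
python3 -m crank '[[73,-188,14,0,0,-0.22,255],[73,-188,14,0,0,-0.22,255],[73,-188,14,0,0,-0.22,255],[73,-188,14,0,0,-0.22,255],[73,-188,14,0,0,-0.22,255],[73,-188,94,0,0,-0.22,255],[73,-188,94,0,0,-0.22,255],[73,-188,94,0,0,-0.22,255],[73,-188,94,0,0,-0.22,255]]'
python3 - <<'E'
from h import *
rows([behind(157,32),behind(157,18)])
a=optics.snapshot("top"); b=optics.snapshot("scene"); 
c=np.hstack([cv2.resize(a[120:270,190:340],(400,400)),cv2.resize(b[150:300,220:370],(400,400))]); cv2.imwrite("pics/c2.png",cv2.convertScaleAbs(c,alpha=1.5))
E
```

```text
time_s: 2.0
eef_pos: [0.4948, -0.0498, 0.1208]
ee_rot: [1.708, -2.635, -0.002]
wrist_force: [-0.5, -0.8, 0.0]
finger_gap: -0.006
grasp_force: 0.0
now 2.0 [ 0.4948 -0.0498  0.1208] -71.6 [-0.5 -0.8  0. ]
[ 3.0e+00 -2.0e+00  5.7e+01  0.0e+00 -0.0e+00 -2.0e-02]
[-1.1e+01 -2.0e+00  5.7e+01  0.0e+00 -0.0e+00 -2.0e-02]
```

View pics/c2.png

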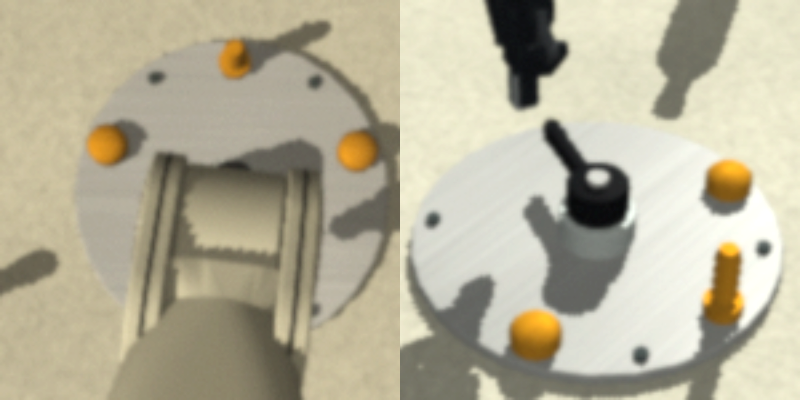

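The arm hides the lever in the top view. In the scene view the shut fingertips, at crop (523,100), stand on the robot side of the lever nose at (552,127). That is the correct side, so I'll go down clear of the lever.

```bash
python3 -m crank '[[4,-2,30,0,0,0,255],[4,-2,57,0,0,0,255],[4,-2,57,0,0,0,255],[4,-2,57,0,0,0,255]]'
python3 -c "
from h import *
rows([behind(a,18) for a in (157,149,141,133,125,117,109,101)])"
```

```text
time_s: 2.5
eef_pos: [0.4965, -0.0546, 0.0653]
ee_rot: [-1.708, 2.635, -0.002]
wrist_force: [0.7, -0.2, 0.8]
finger_gap: -0.001
grasp_force: 0.0
now 2.5 [ 0.4965 -0.0546  0.0653] -72.2 [ 0.7 -0.2  0.8]
[-15.     2.     1.    -0.     0.    -0.02]
[-25.     4.     1.    -0.     0.     0.12]
[-36.     4.     1.    -0.     0.     0.26]
[-47.    3.    1.   -0.    0.    0.4]
[-57.     1.     1.    -0.     0.     0.54]
[-67.    -3.     1.    -0.     0.     0.68]
[-77.    -8.     1.    -0.     0.     0.82]
[-85.   -15.     1.    -0.     0.     0.96]
```

```bash
python3 -m crank '[[-15,2,1,0,0,0,255],[-25,4,1,0,0,0.12,255],[-36,4,1,0,0,0.26,255],[-47,3,1,0,0,0.4,255],[-57,1,1,0,0,0.54,255],[-67,-3,1,0,0,0.68,255],[-77,-8,1,0,0,0.82,255],[-85,-15,1,0,0,0.96,255],[-85,-15,1,0,0,0.96,255]]'
python3 -c "
from h import *
rows([behind(a,18) for a in (101,93,85,77,69,61,53,45,37,30)])"
```

```text
time_s: 3.4
eef_pos: [0.5459, 0.0183, 0.0644]
ee_rot: [-0.3, 3.124, 0.001]
wrist_force: [0.3, 0.1, -0.8]
finger_gap: 0.001
grasp_force: 0.0
now 3.4 [0.5459 0.0183 0.0644] -9.1 [ 0.3  0.1 -0.8]
[ 1. -1.  0.  0.  0. -0.]
[-10.     1.     0.     0.     0.     0.14]
[-20.     1.     1.     0.     0.     0.28]
[-31.    -0.     1.     0.     0.     0.42]
[-41.    -3.     1.     0.     0.     0.56]
[-51.   -7.    1.    0.    0.    0.7]
[-61.   -12.     1.     0.     0.     0.84]
[-69.   -19.     1.     0.     0.     0.98]
[-76.   -27.     1.     0.     0.     1.12]
[-82.   -34.     1.     0.     0.     1.24]
```

```bash
python3 - <<'E'
from h import *
b=optics.snapshot("scene"); c=cv2.resize(b[150:300,220:370],(500,500),interpolation=cv2.INTER_CUBIC); cv2.imwrite("pics/c3.png",cv2.convertScaleAbs(c,alpha=1.5))
E
```

```text
(no output)
```

View pics/c3.png

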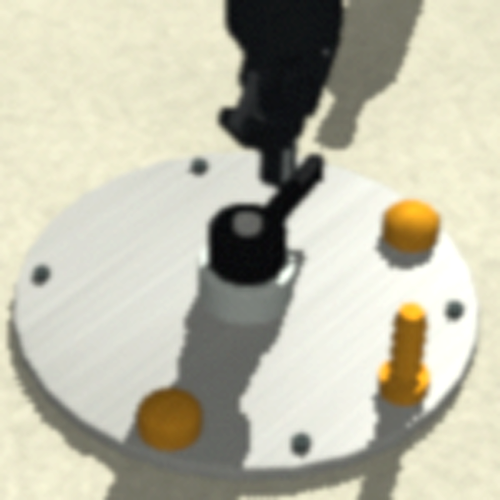

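The lever has followed. It now points to about +y, with its nose at crop (317,167) and the fingertip behind it at (280,170). I'll continue.

```bash
python3 -m crank '[[-10,1,0,0,0,0.14,255],[-20,1,1,0,0,0.28,255],[-31,0,1,0,0,0.42,255],[-41,-3,1,0,0,0.56,255],[-51,-7,1,0,0,0.7,255],[-61,-12,1,0,0,0.84,255],[-69,-19,1,0,0,0.98,255],[-76,-27,1,0,0,1.12,255],[-82,-34,1,0,0,1.24,255],[-82,-34,1,0,0,1.24,255]]'
python3 - <<'E'
from h import *
rows([behind(a,18) for a in (30,25,20,15,12,9,7,5)])
b=optics.snapshot("scene"); c=cv2.resize(b[150:300,220:370],(500,500),interpolation=cv2.INTER_CUBIC); cv2.imwrite("pics/c4.png",cv2.convertScaleAbs(c,alpha=1.5))
E
```

```text
time_s: 4.45
eef_pos: [0.6318, -0.0008, 0.0623]
ee_rot: [1.571, 2.719, 0.003]
wrist_force: [0.1, 1.7, 0.1]
finger_gap: -0.002
grasp_force: 0.4
now 4.45 [ 0.6318 -0.0008  0.0623] 59.9 [0.1 1.7 0.1]
[ 0.  1. -2.  0. -0. -0.]
[-6.    3.   -2.    0.   -0.    0.09]
[-13.     3.    -2.     0.    -0.     0.17]
[-20.     4.    -2.     0.    -0.     0.26]
[-24.     3.    -2.     0.    -0.     0.31]
[-28.     3.    -2.     0.    -0.     0.37]
[-30.    3.   -2.    0.   -0.    0.4]
[-33.     2.    -2.     0.    -0.     0.44]
```

View pics/c4.png

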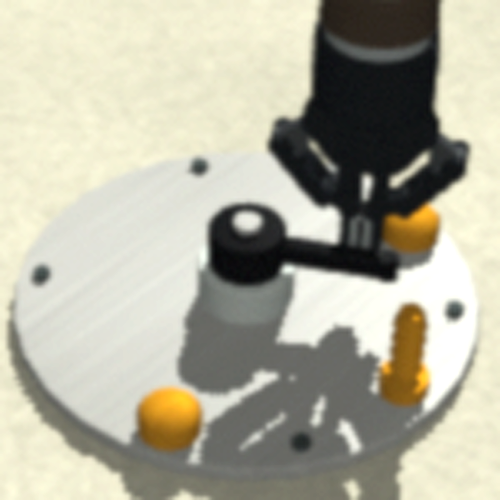

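The lever's nose is at crop (393,267), about 25-30° short of the spigot at (408,350). I'll push on slowly to about 5° short, then measure.

```bash
python3 -m crank '[[-6,3,-2,0,0,0.09,255],[-13,3,-2,0,0,0.17,255],[-20,4,-2,0,0,0.26,255],[-24,3,-2,0,0,0.31,255],[-28,3,-2,0,0,0.37,255],[-30,3,-2,0,0,0.4,255],[-30,3,-2,0,0,0.4,255]]'
python3 - <<'E'
from h import *
rows([behind(a,18) for a in (7,5,3,1,0,-1,-2)])
cs=optics.camera_info("scene")
b=optics.snapshot("scene"); c=cv2.resize(b[195:285,270:370],(800,720),interpolation=cv2.INTER_CUBIC)[:600]; c=cv2.convertScaleAbs(c,alpha=1.7)
f=lambda p:tuple(int(round(v)) for v in((np.array(proj(cs,p))+.5-[270,195])*8-.5))
for k,a in enumerate((0,5,10)):
    t=np.radians(a); cv2.circle(c,f((*(P+.099*np.array([np.cos(t),np.sin(t)])),.063)),3,[(0,0,255),(0,255,0),(255,0,0)][k],-1)
cv2.circle(c,f((.707,-.053,.078)),3,(255,0,255),-1);cv2.circle(c,f((*P,.075)),3,(255,0,255),-1)
cv2.imwrite("pics/c5.png",c)
E
```

```text
time_s: 5.2
eef_pos: [0.6475, -0.0254, 0.0636]
ee_rot: [-2.08, -2.352, 0.001]
wrist_force: [-2.6, 2.7, -0.3]
finger_gap: -0.001
grasp_force: 1.4
now 5.2 [ 0.6475 -0.0254  0.0636] 80.7 [-2.6  2.7 -0.3]
[-1.  2. -0. -0. -0.  0.]
[-3.    2.   -0.   -0.   -0.    0.04]
[-6.    3.   -0.   -0.   -0.    0.07]
[-9.    3.   -0.   -0.   -0.    0.11]
[-10.     3.    -0.    -0.    -0.     0.12]
[-11.     3.    -0.    -0.    -0.     0.14]
[-13.     4.    -0.    -0.    -0.     0.16]
```

View pics/c5.png

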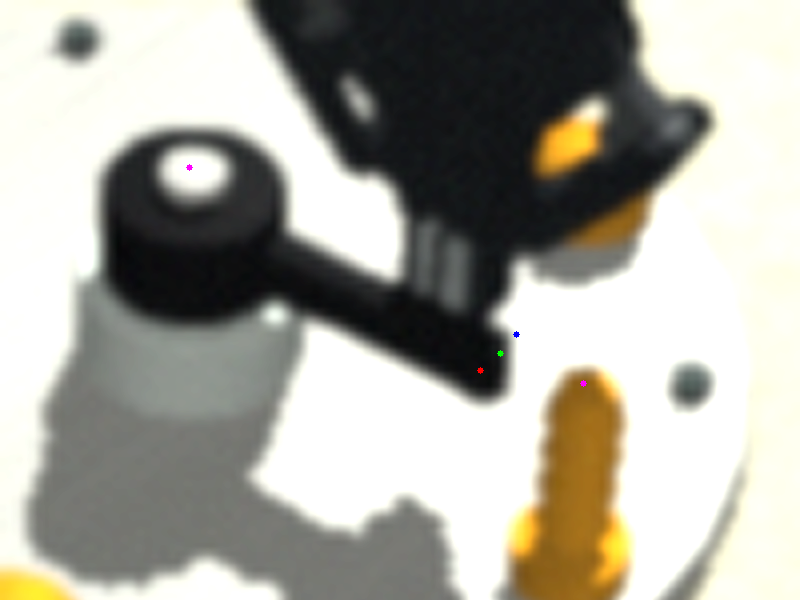

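The overlay fits. The lever's nose tip, at about (503,345), is 6-7° short of the spigot, which agrees with the finger position. I'll push the last 7°, then back off, lift and check.

```bash
python3 -m crank '[[-3,2,0,0,0,0.04,255],[-6,2,0,0,0,0.07,255],[-9,2,0,0,0,0.11,255],[-10,2,0,0,0,0.12,255],[-10,2,0,0,0,0.12,255],[-5,2,0,0,0,0.12,255],[10,2,0,0,0,0.12,255],[10,2,-50,0,0,0.12,255],[10,2,-100,0,0,0.12,255],[10,2,-120,0,0,0.12,255]]'
python3 - <<'E'
from h import *
rows([(.439,-.3275,.18,90),(.439,-.3275,.1,90)])
E
```

```text
time_s: 6.25
eef_pos: [0.6519, -0.0148, 0.1902]
ee_rot: [2.214, 2.218, 0.01]
wrist_force: [0.6, -0.3, 1.2]
finger_gap: 0.002
grasp_force: 0.0
now 6.25 [ 0.6519 -0.0148  0.1902] 88.6 [ 0.6 -0.3  1.2]
[-3.12e+02 -2.14e+02  8.00e+00  1.00e-02  0.00e+00  0.00e+00]
[-3.12e+02 -2.14e+02  8.80e+01  1.00e-02  0.00e+00  0.00e+00]
```

```bash
python3 -m crank '[[-312,-214,0,0,0,0,255],[-312,-214,0,0,0,0,255],[-312,-214,0,0,0,0,255],[-312,-214,0,0,0,0,255],[-312,-214,0,0,0,0,255],[-312,-214,0,0,0,0,255],[-312,-214,0,0,0,0,255],[-312,-214,0,0,0,0,255],[-312,-214,0,0,0,0,255],[-312,-214,80,0,0,0,255]]'
python3 - <<'E'
from h import *
rows([(.439,-.3275,.1,90)])
c=[]
for n,(x,y) in dict(top=(235,125),scene=(265,190)).items():
    ci=optics.camera_info(n); b=optics.snapshot(n)[y:y+100,x:x+100]; b=cv2.convertScaleAbs(cv2.resize(b,(400,400),interpolation=cv2.INTER_CUBIC),alpha=1.5)
    f=lambda p:tuple(int(round(v)) for v in((np.array(proj(ci,p))+.5-[x,y])*4-.5))
    for k,a in enumerate((-5,0,5)):
        t=np.radians(a); cv2.circle(b,f((*(P+.099*np.array([np.cos(t),np.sin(t)])),.063)),2,[(0,0,255),(0,255,0),(255,0,0)][k],-1)
    for p in((.707,-.053,.078),(*P,.075)): cv2.circle(b,f(p),2,(255,0,255),-1)
    c.append(b)
cv2.imwrite("pics/c6.png",np.hstack(c))
E
```

```text
time_s: 7.25
eef_pos: [0.4402, -0.3317, 0.1404]
ee_rot: [2.211, 2.208, 0.004]
wrist_force: [1.5, -1.6, -0.5]
finger_gap: 0.0
grasp_force: 0.0
now 7.25 [ 0.4402 -0.3317  0.1404] 53.1 [ 1.5 -1.6 -0.5]
[ 5.e+00 -2.e+00  4.e+01  1.e-02  1.e-02 -0.e+00]
```

View pics/c6.png

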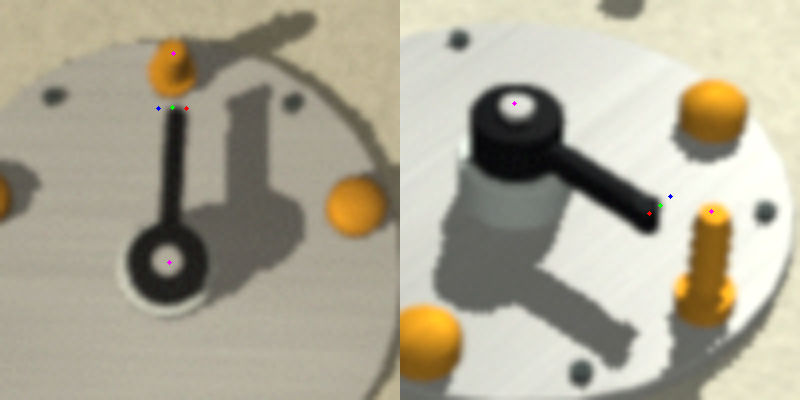

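The lever now points nearly at the spigot. In the top crop the nose is at (177,108), the hub at (167,262) and the spigot at (173,50), about 2° past. Before pressing I'll check the angle numerically, using the caps as the reference for the disc's yaw.

```bash
python3 - <<'E'
from h import *
ci=optics.camera_info("top"); im=optics.snapshot("top")
hsv=cv2.cvtColor(im,cv2.COLOR_BGR2HSV); m=((hsv[...,1]>170)&(hsv[...,2]>70)).astype('u1'); n,l,st,ce=cv2.connectedComponentsWithStats(m)
for i in range(1,n):
  if st[i,4]>30 and 120<ce[i,1]<190: print(st[i],ce[i],ray(ci,*ce[i],.025)[:2],ray(ci,*ce[i],.045)[:2])
g=im.max(2); w=np.clip(60-g.astype(float),0,None)
pts=[]
for v in range(154,176):
    ww=w[v,268:290]; u=268+(ww*np.arange(22)).sum()/ww.sum(); pts.append(ray(ci,u,v,.061)[:2])
pts=np.array(pts); k=np.polyfit(pts[:,0],pts[:,1],1); print("lever deg",np.degrees(np.arctan(k[0])),"y at x=.577,.707",np.polyval(k,[.577,.707]),np.abs(pts[:,1]-np.polyval(k,pts[:,0])).max())
E
```

```text
[273 135  10  14  97] [277.17525773 142.04123711] [ 0.70885479 -0.05126129] [ 0.70422021 -0.05127859]
[223 168  14  13 141] [229.58865248 173.95744681] [0.62213654 0.07029394] [0.61912482 0.06800184]
[317 170  14  14 152] [323.56578947 176.18421053] [ 0.62162482 -0.1734854 ] [ 0.61862267 -0.17121537]
lever deg -1.9626776352757227 y at x=.577,.707 [-0.0523058  -0.05676071] 0.0003096174201450766
```

The lever line passes 5 mm from the spigot centre, against a 12 mm limit, and the caps' yaw of 0.1° agrees. I'll press the button now, watching the force.

```bash
python3 -m crank '[[5,-2,40,0,0,0,255],[5,-2,80,0,0,0,255],[5,-2,85,0,0,0,255],[5,-2,88,0,0,0,255],[5,-2,91,0,0,0,255],[5,-2,91,0,0,0,255]]'
```

```text
time_s: 8.0
eef_pos: [0.4349, -0.3236, 0.0447]
ee_rot: [2.218, 2.22, 0.001]
wrist_force: [0.3, -0.5, 0.3]
finger_gap: 0.002
grasp_force: 0.0
```

```bash
python3 -m crank '[[-4,4,0,0,0,0,255],[-4,4,2,0,0,0,255],[-4,4,4,0,0,0,255],[-4,4,4,0,0,0,255]]'; python3 -m crank '[[0,0,2,0,0,0,255],[0,0,4,0,0,0,255],[0,0,4,0,0,0,255]]'
```

```text
time_s: 8.4
eef_pos: [0.4381, -0.3274, 0.0392]
ee_rot: [2.22, 2.22, 0.0]
wrist_force: [1.1, -1.9, 2.4]
finger_gap: -0.002
grasp_force: 1.1
time_s: 8.7
eef_pos: [0.438, -0.3273, 0.0351]
ee_rot: [2.22, 2.22, 0.0]
wrist_force: [1.1, -2.2, 3.9]
finger_gap: -0.003
grasp_force: 2.0
```

```bash
python3 -m crank '[[0,0,2,0,0,0,255],[0,0,3,0,0,0,255],[0,0,3,0,0,0,255]]'; python3 -m crank '[[0,0,1,0,0,0,255],[0,0,2,0,0,0,255],[0,0,2,0,0,0,255]]'
```

```text
time_s: 9.0
eef_pos: [0.4381, -0.3273, 0.033]
ee_rot: [2.219, 2.22, 0.0]
wrist_force: [0.6, -1.4, 9.3]
finger_gap: 0.002
grasp_force: 5.0
time_s: 9.3
eef_pos: [0.4381, -0.3274, 0.0328]
ee_rot: [2.219, 2.22, 0.0]
wrist_force: [-2.9, 1.7, 21.4]
finger_gap: -0.002
grasp_force: 10.8
```

The button has bottomed out: the height stays at 33 mm while the force rises to 21 N. Now I'll lift straight up, well clear.

```bash
python3 -m crank '[[0,0,-10,0,0,0,255],[0,0,-40,0,0,0,255],[0,0,-90,0,0,0,255],[0,0,-120,0,0,0,255],[0,0,-120,0,0,0,255],[0,0,-120,0,0,0,255],[0,0,-120,0,0,0,255]]'
python3 - <<'E'
from h import *
a=optics.snapshot("top"); b=optics.snapshot("scene"); cv2.imwrite("pics/c7.png",cv2.convertScaleAbs(np.hstack([cv2.resize(a[100:300,80:450],(400,216)),cv2.resize(b[130:346,80:450],(400,216))]),alpha=1.5))
E
```

```text
time_s: 10.0
eef_pos: [0.4358, -0.3255, 0.1475]
ee_rot: [-2.217, -2.218, 0.001]
wrist_force: [-1.2, -0.4, 0.1]
finger_gap: 0.002
grasp_force: 0.0
```

View pics/c7.png

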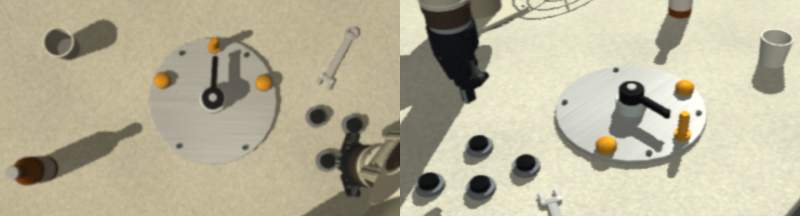

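The lever still points at the spigot: top half nose (214,58), spigot (214,45). The button at scene-half (480,143) is up, the bystanders are where they started, and the robot is clear.

```bash
python3 -c "
from cell import env
print(env.finish_job())"
```

```text
the job is handed in; nothing more can be done
None
```

I pushed the lever round to the tall spigot (about 5 mm off its centre, limit 12 mm), then pressed the purge button to its stop and let it come back up; the job is handed in, but no verdict was shown.

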